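# Lock a board in the drilling jig

### The arm

A 7-joint arm with a two-finger parallel gripper is mounted at the origin on the work surface; the furniture and walls round the work are solid. World frame = base frame: x ahead of the robot, y to its left, z up, the work surface at z = 0. Lengths are in m, angles in rad, forces in N, time in s.
With the tool pointing down it reaches from about 0.35 to 0.9 m from the base axis. Payload 19.9 kg.
Tool frame: the origin (TCP) lies midway between the tips of the shut fingers; the grasp point (between the pads) lies env.tcp_to_grasp behind it (env.tcp_to_grasp is the distance from the TCP to the grasp point, in m); z points along the fingers, y is the line along which they close (so a half turn about z gives the same grasp; the last joint's range is limited). The gripper opens to 85 mm and grips with 20 to 120 N. Pads are 22 mm wide; open, the fingers measure 114 mm over their backs; the gripper's body (76 mm by 85 mm) begins 54 mm behind the grasp point. The pads swing forward as they close: fully open they stand 13 mm farther back than shut.
Start: joints at [1.089, 0.417, -0.01, 1.614, 0.005, 1.111, -0.053], TCP at [0.267, -0.565, 0.231] pointing down, gripper open.
Joint ranges: [-2.81, 2.81], [-0.39, 2.02], [-1.27, 1.25], [0.06, 2.57], [-1.19, 4.33], [0.19, 2], [-2.82, 2.82]. Speed limits (rad/s): [1.89, 1.89, 2.39, 2.39, 3.01, 3.01, 3.01].

### API

Orientations are given as a unit quaternion [w, x, y, z].
In Python, from rig import env gives the robot as it stands.
- The arm moves only by the tool jog_arm, called after "Emit:" as name([rows], argument=value, ...), one row to a line, values as JSON. Schema: {"type":"object","properties":{"steps":{"type":"array","items":{"type":"array","prefixItems":[{"type":"array","items":{"type":"number"},"minItems":3,"maxItems":3},{"type":"array","items":{"type":"number"},"minItems":3,"maxItems":3}],"minItems":2,"maxItems":2},"minItems":1,"maxItems":10},"jaw":{"type":"number"},"only":{"type":"string"},"quiet":{"type":"boolean"},"lines":{"type":"string"}},"required":["steps"],"additionalProperties":false}. steps is a list of rows, 1 to 10 of them, each written [[dx, dy, dz], [rx, ry, rz]]: dx, dy, dz in parts of the range, where 1.0 means 0.8 m, then a rotation vector rx, ry, rz in a scale on which 1.0 is 60 degrees; each row is the pose to reach, as a shift and turn from the pose commanded when the call began, along the tool's axes at that moment; what a row does not reach only later rows make up. A row lasts 1/12 s, in which the tool goes at most 0.0417 m and 0.125 rad, less where a joint would pass 70% of its speed; a pose out of reach is approached as far as the arm can. jaw is the finger opening in m, set as the call begins (left out keeps the last). The fingers move at their own pace and stop on an object; the grip force is fixed at half the most. Time passes only in rows, so rows that do not move let the fingers close. The tool returns the time, the measured TCP pose, the force, the opening and the grip force at its end. only (a regular expression) keeps the lines of the reply that match it, lines (a string "A,B") keeps lines A to B, and quiet returns only ok. Shift and turn numbers lie between -1 and 1, and a call with a number outside is refused. Input that does not fit is refused with a message, and nothing moves.
- env.sense(): the state, without advancing time (a new reading comes with each control period).
- env.snapshot(name): name is "scene" or "top"; returns the picture (420x560x3 uint8, red, green, blue); there is no depth.
- env.camera_model(name): a dict with "camera_matrix" (3x3 intrinsics, pixels), "R" (3x3) and "t" (3): a world point X has camera coordinates R X + t. Camera axes: x right, y down, z forward; pixel columns grow to the right and rows downward; lengths in m; the calibration is good to about 2 mm. A picture is of the moment at which its call begins. camera_model takes no time and is no camera call.
- env.close_job(): hands the job in; it is judged then, once.
The state is a dict: "time_s": time; "q": joint angles; "joint_velocities": joint speeds; "joint_efforts": joint torques, N m; "position": TCP position; "eef_rot": TCP orientation; "ft_force": force on the tool from outside, world axes, zero at the start; "moment": the same for the moment, N m; "width": finger opening in m; "grip_force": force on a finger pad.
Only numpy, scipy, OpenCV 4.12 (cv2) and the standard library are available. Lean on these libraries where they do the work, as an engineer would, in place of code of your own. Each camera call takes 0.05 s, during which the arm holds its last target. There are 200 camera calls.

### The job

Load the drilling jig for the next hole using only pushes of a fingertip: push the board along the jig until its end sits against the end stop under the drill bushes, then swing the cam lever round until it comes up against its stop pin, so that the cam holds the board tight against the fence and the end stop. Do not pick the board up, and leave the tin of pins, the pencil and the glue bottle beside the jig where they are.

Things in the scene. Friction and masses are not known exactly. Their poses are not given: they have to be found in the camera images.
- jig: Drilling jig screwed to the bench. Origin: centre of the base's underside; z up; +x across the jig to the fence (roughly away from the robot); +y along it to the end stop (roughly to the robot's left). Plywood base 145 (x -75 to +70) x 260 (y -130 to +130) x 12 mm thick. Wooden fence along the far side: face at x = +45, from 12 to 36 mm above the bench.
- end_stop (a point): Middle of the foot of the aluminium end stop's face, on the base (jig x = +20, y = +100, 12 mm above the bench). The face looks to jig -y, is 22 mm high and spans jig x from -13 to +45. The board slides on the base with a push of 1 to 3 N.
- bridge (a point): Centre of the underside of the aluminium bridge with two steel drill bushes, which is fixed on the fence and overhangs the board by the end stop: jig x from +5 to +70, y from +30 to +80; underside 36 mm, top 48 mm, bushes 51 mm above the bench.
- board: Loose plain wooden board, 50 x 200 x 20 mm, 0.15 to 0.31 kg, flat on the jig's base (underside 12 mm above the bench) between fence and cam; starts 20 to 65 mm short of the end stop and 2 to 4 mm off the fence. Origin: centre of its underside; y along its length, towards the end stop; z up. Fully loaded its origin is at jig x = +20, y = 0; it passes under the bridge with 4 mm to spare.
- cam_pivot (a point): Aluminium eccentric cam that turns with the lever: a disc of 22 mm radius, 14 to 35 mm above the bench, its centre 10 mm off the pivot. This point is on the vertical pivot axis (hex bolt) at jig x = -36.6, y = -10, 13 mm above the bench. Locked, its lobe points at the fence and presses on the board's near edge.
- cam_lever (a joint): Angle of the cam lever (rad): 0 open, arm pointing to jig -x, towards the robot; grows counterclockwise seen from above; 1.6 locked, arm against the stop pin, parallel to the board, pointing to jig -y, away from the end stop. Starts at 0 to 0.5. Stays where it is left. It takes a push of 2 to 3 N on the arm while free, up to about 12 N as the cam tightens.
- lever_push (a point): Middle of the lever's steel arm, 62 mm out from the pivot axis, 43 mm above the bench. The arm is 13 mm wide, 37 to 49 mm above the bench, and ends in a black ball of 26 mm diameter centred 94 mm from the pivot. Nothing taller than 38 mm stands near its sweep.
- stop_pin (a point): Top of the lever's stop pin, an upright steel pin 8 mm thick and 34 mm tall on the base at jig x = -26, y = -78, 46 mm above the bench. The arm rests against its near side when locked.
- nail_tin: Tin of panel pins, 69 mm across, 38 mm high, standing loose near the lever on the end-stop side. Origin at the centre of its underside. A bystander.
- pencil: Pencil, 170 mm long, 8 mm thick, lying loose in front of the jig. Origin under its middle. A bystander.
- glue_bottle: Glue bottle, 50 mm across, 157 mm high, standing behind and left of the jig. A bystander.

How it is judged:
On the way, in this order (a step that is already met when the one before it is completed fails the run):
1. the board's end sits against the end stop (within 2 mm) while the cam lever is still open (y of board in the frame of jig above -0.002 m and value of joint cam_lever below 0.9 rad), for 0.1 s.
2. the cam lever is swung to its stop pin (value of joint cam_lever above 1.5 rad), for 0.1 s.
At the end, for the whole second after the job is handed in: The lever is at its stop pin (within 0.1 rad of locked); the cam presses the board with more than 5 N; the board lies flat and at rest on the base, its end within 2 mm of the end stop, its edge within 1.5 mm of the fence and parallel to it within 0.02 rad (value of joint cam_lever above 1.5 rad and contact force between cam_lever_c0 and board above 5 N and y of board in the frame of jig above -0.002 m and x of board in the frame of jig above 0.0185 m and z of board in the frame of jig below 0.0135 m and angle between the y axis of board and the y axis of jig, either way round below 0.02 rad and linear speed of board below 0.01 m/s); the robot touches nothing.
It fails at once if the board is lifted or tipped (z of board in the frame of jig above 0.02 m or angle between board's own z axis and vertical above 0.12 rad).
It fails at once if the tin, the pencil or the glue bottle is shifted by more than 20 mm (distance of any of nail_tin, pencil, glue_bottle from where it was at the start of the episode above 0.02 m).
It also fails if it takes over 54 s, if anything falls off the work surface, if the arm or the gripper's body presses on something with over 40 N, if the wrist force passes 120 N, or if a joint passes its speed limit or range.

## Working session

There is one attempt and no reset: what is moved stays moved. The work goes in short steps, Python scripts to look and compute and a tool call to move; the robot and the scene stay as the last step left them, time stands still between calls to the robot, and variables do not carry over. Pictures are saved under pics/ and viewed, at most 10 in all, crops included, and the job is handed in when it is done.

```bash
ls; mkdir -p pics; python3 - <<'E'
from rig import env
import cv2
for n in ("scene","top"):
    im=env.snapshot(n); cv2.imwrite(f"pics/{n}0.png",cv2.resize(im[:,:,::-1],(800,600),interpolation=cv2.INTER_CUBIC))
    c=env.camera_model(n); print(n,{k:v.round(4).tolist() for k,v in c.items() if hasattr(v,'round')})
s=env.sense(); print(s, env.tcp_to_grasp)
E
```

```text
pics
rig.py
scene {'camera_matrix': [[546.806, 0.0, 285.9637], [0.0, 546.806, 217.4827], [0.0, 0.0, 1.0]], 'R': [[-0.742, -0.6703, 0.0118], [-0.4297, 0.462, -0.7759], [0.5146, -0.5808, -0.6308]], 't': [0.3252, 0.2625, 0.8709]}
top {'camera_matrix': [[507.4467, 0.0, 271.7887], [0.0, 507.4467, 214.4552], [0.0, 0.0, 1.0]], 'R': [[-0.0075, -0.9999, -0.0142], [-0.9851, 0.0098, -0.1718], [0.1719, 0.0127, -0.985]], 't': [-0.0139, 0.4872, 0.8816]}
{'time_s': 0.1, 'q': array([ 1.0884818 ,  0.41794852, -0.0103359 ,  1.61410133,  0.00469032,
        1.11069157, -0.05300297]), 'joint_velocities': array([ 0.001802  ,  0.0003361 , -0.00091286, -0.00184208, -0.00137099,
        0.00074681, -0.00015978]), 'joint_efforts': array([ 1.11678175e-03, -8.65812707e+01,  6.80181719e-01, -4.35636163e+01,
        1.92476000e-02,  4.99668342e-03, -1.34496572e-04]), 'position': array([ 0.26655358, -0.56496882,  0.23070662]), 'eef_rot': array([-5.40717689e-04,  9.75804976e-01,  2.18642018e-01, -1.54277394e-04]), 'ft_force': array([ 0.02213159, -0.04610724, -0.617925  ]), 'moment': array([ 0.01820385, -0.00172327, -0.0332093 ]), 'grip_force': 0.0, 'width': 0.08529231739625778} 0.0187
```

View pics/scene0.png

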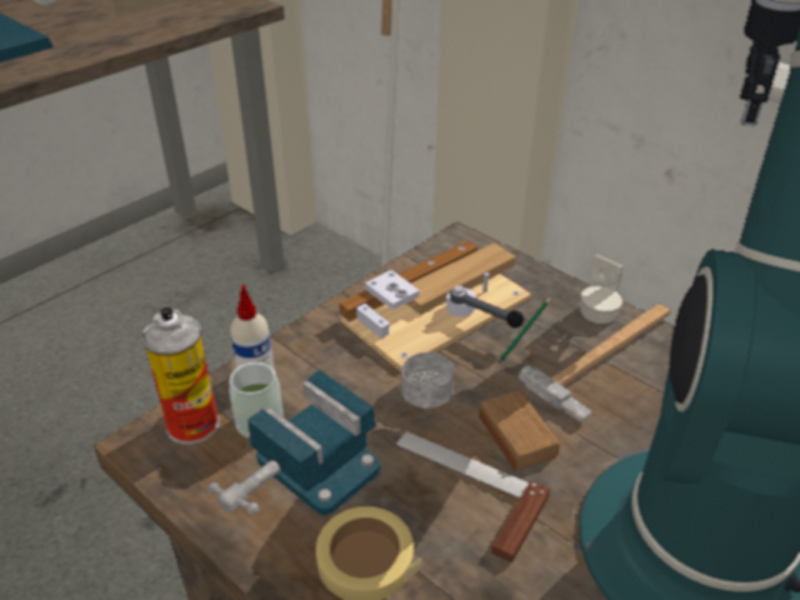

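View pics/top0.png

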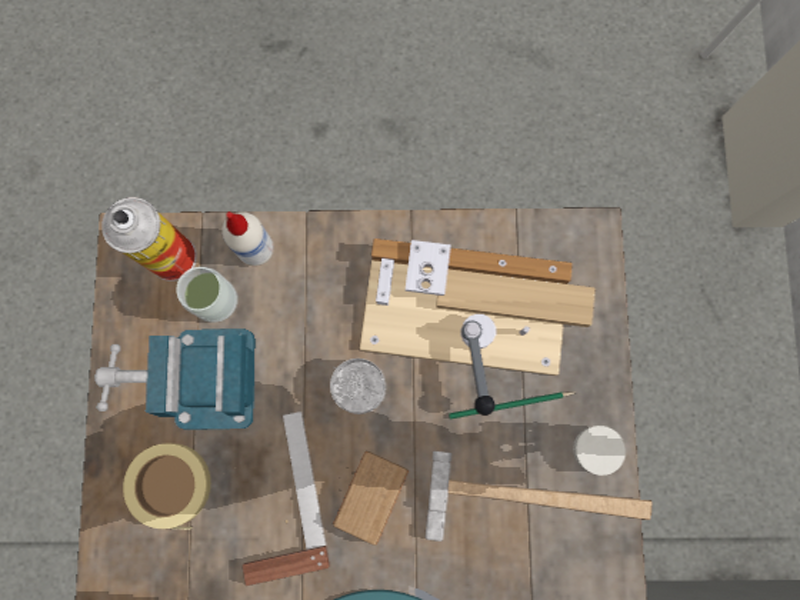

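Both views show the jig: in the top view, base corners are near (370,255) and (560,373), the lever ball is at (485,405), and the board's right end is at (593,305). Next I'll enlarge the jig in each view.

```bash
python3 - <<'E'
from rig import env
import cv2
for n,(x,y) in {"top":(235,155),"scene":(225,150)}.items():
    im=env.snapshot(n)[y:y+130,x:x+190,::-1]
    cv2.imwrite(f"pics/{n}1.png",cv2.resize(im,None,fx=4,fy=4,interpolation=cv2.INTER_CUBIC))
E
```

```text
(no output)
```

View pics/top1.png

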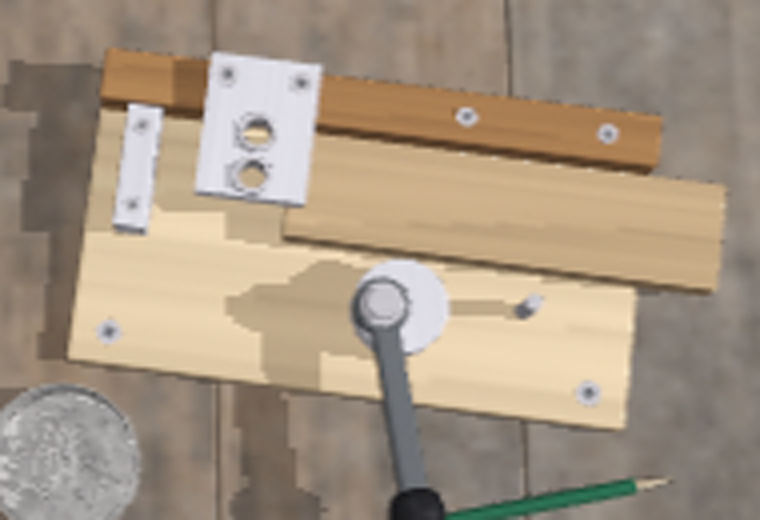

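View pics/scene1.png

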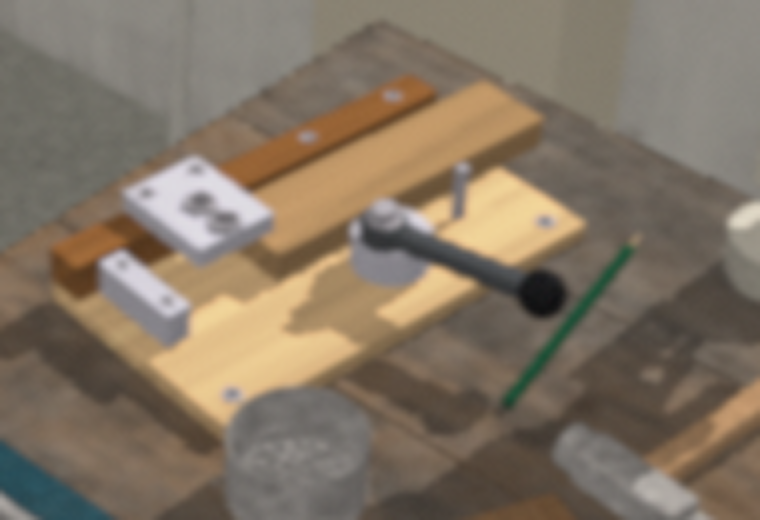

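The crops show the board's right end at top(725,184)/(714,284), its left near corner at (285,236), and the pin top at (534,299). The lever is nearly open, with the ball at about (417,505). I'll fit the poses from both views.

```bash
cat > vis.py <<'E'
import numpy as np
from rig import env
from scipy.optimize import least_squares
OFF={"top":(235,155),"scene":(225,150)}
CM={n:env.camera_model(n) for n in OFF}
def proj(n,X):
    c=CM[n]; p=(c["R"]@X.T).T+c["t"]; p=p@c["camera_matrix"].T; return p[:,:2]/p[:,2:]
def orig(n,uv): return (np.array(uv,float)+.5)/4-.5+OFF[n]
def place(p,L): # p = x,y,z,yaw
    c,s=np.cos(p[3]),np.sin(p[3]); L=np.atleast_2d(L)
    return L@np.array([[c,s,0],[-s,c,0],[0,0,1]])+p[:3]
def fit(obs,p0):
    def f(p): return np.concatenate([(proj(n,place(p,np.array([l for l,_ in o])/1000))-orig(n,[u for _,u in o])).ravel() for n,o in obs.items()])
    r=least_squares(f,p0,loss="soft_l1"); return r.x,f(r.x)
E
python3 - <<'E'
from vis import *
jo={"top":[((-75,130,12),(69,359)),((-75,-130,12),(627,425)),((-13,100,34),(147,229)),((45,100,34),(163,107)),((5,30,48),(304,204)),((5,80,48),(196,190)),((70,80,48),(212,52)),((70,30,48),(322,66)),((-26,-78,46),(534,299))],
"scene":[((-75,-130,12),(587,222)),((5,30,48),(273,213)),((5,80,48),(203,250)),((70,80,48),(123,193)),((70,30,48),(195,155)),((-26,-78,46),(461,167))]}
j,r=fit(jo,[.6,-.1,0,0]); print("jig",j.round(4)); print((r.reshape(-1,2)).round(1).tolist())
bo={"top":[((25,-100,20),(725,184)),((-25,-100,20),(714,284)),((-25,100,20),(285,236))],"scene":[((25,-100,20),(487,82)),((-25,-100,20),(543,120)),((-25,100,20),(270,252))]}
b,r=fit(bo,[.6,-.1,.012,0]); print("board",b.round(4)); print((r.reshape(-1,2)).round(1).tolist())
def injig(w): 
    d=np.array(w)-j[:3]; c,s=np.cos(j[3]),np.sin(j[3]); return np.array([c*d[0]+s*d[1],-s*d[0]+c*d[1],d[2]])
print("board in jig",injig(b[:3]).round(4),b[3]-j[3])
k,r=fit({"top":[((0,0,0),(417,506))],"scene":[((0,0,0),(541,293))]},[.5,-.1,.04,0]); print("ball",k[:3].round(4),injig(k[:3]).round(4),r.round(1))
d=injig(k[:3])-[-.0366,-.010,0]; print("lever",np.arctan2(-d[1],-d[0]),np.hypot(*d[:2]))
for L in [(20,-160,12),(20,-230,12),(-36.6,-10,43)]: print(L,place(j,np.array(L)/1000).round(4))
E
```

```bash
cat > go.py <<'E'
import sys, numpy as np
from rig import env
from scipy.spatial.transform import Rotation as Ro
J=np.array([.4928,-.1187,0,-.133])
def report(*targets): # targets: jig mm x,y,z ; tool x along jig +x
    s=env.sense(); R=Ro.from_quat(s["eef_rot"],scalar_first=True)
    c,sn=np.cos(J[3]),np.sin(J[3]); A=np.array([[c,-sn,0],[sn,c,0],[0,0,1]])
    p=A.T@(s["position"]-np.r_[J[:2],0])
    print("t",s["time_s"],"jig tcp mm",(p*1e3).round(1),"F jig",(A.T@s["ft_force"]).round(1),"width",round(s["width"],4))
    want=Ro.from_matrix(A@np.diag([1,-1,-1])); print("turn tool",(R.inv()*want).as_rotvec().round(3))
    for t in targets: print(t,"shift tool",R.inv().apply(A@(np.array(t)/1e3-p)).round(4))
if __name__=="__main__": report(*eval(sys.argv[1]))
E
python3 go.py '[(19,-200,120),(19,-200,22)]'
```

```text
t 0.2 jig tcp mm [-165.  -472.4  230.9] F jig [-0.3 -0.6 -0.3] width 0.0859
turn tool [-0.001  0.     0.574]
(19, -200, 120) shift tool [ 0.3024 -0.1288  0.111 ]
(19, -200, 22) shift tool [ 0.3025 -0.1287  0.209 ]
```

The rows are not in the units I measure in: shifts go in shares of 0.8 m and turns go in shares of 60 degrees. I convert before sending: 0.302 m is 0.3775, 0.275 m is 0.3438, 0.574 rad is 0.5481.

Emit:
jog_arm([
  [[0.0375, -0.015, 0.0125], [0, 0, 0.0668]],
  [[0.075, -0.0313, 0.0275], [0, 0, 0.1337]],
  [[0.1125, -0.0475, 0.0413], [0, 0, 0.2005]],
  [[0.15, -0.0638, 0.055], [0, 0, 0.2674]],
  [[0.1875, -0.08, 0.0688], [0, 0, 0.3342]],
  [[0.225, -0.0963, 0.0825], [0, 0, 0.4011]],
  [[0.2625, -0.1125, 0.0963], [0, 0, 0.4679]],
  [[0.3, -0.1288, 0.11], [0, 0, 0.5348]],
  [[0.3438, -0.1463, 0.125], [0, 0, 0.5481]],
  [[0.3775, -0.1613, 0.1388], [0, 0, 0.5481]],
], jaw=0)

```text
time_s: 1.03
position: [0.4865, -0.3173, 0.1197]
eef_rot: [-0.0, 0.998, -0.067, 0.0]
ft_force: [0.5, -0.4, -0.4]
width: -0.0001
grip_force: 0.0
```

Emit:
jog_arm([
  [[0, 0, 0], [0, 0, 0]],
  [[0, 0, 0], [0, 0, 0]],
])

```text
time_s: 1.2
position: [0.4856, -0.3178, 0.1195]
eef_rot: [-0.001, 0.998, -0.065, -0.001]
ft_force: [-1.1, -0.5, 0.3]
width: 0.0
grip_force: 0.0
```

```bash
python3 go.py '[(19,-200,22)]'
```

```text
t 1.2 jig tcp mm [  19.2 -198.3  119.5] F jig [-1.  -0.6  0.3] width 0.0
turn tool [-0.001  0.001  0.003]
(19, -200, 22) shift tool [-0.0001  0.0018  0.0975]
```

Scaled: 0.0975 m is 0.1219, 0.09 m is 0.1125.

Emit:
jog_arm([
  [[0, 0, 0.0313], [0, 0, 0]],
  [[0, 0, 0.0625], [0, 0, 0]],
  [[0, 0, 0.0938], [0, 0, 0]],
  [[0, 0, 0.1125], [0, 0, 0]],
  [[0, 0, 0.1219], [0, 0, 0]],
  [[0, 0, 0.1219], [0, 0, 0]],
])

```text
time_s: 1.7
position: [0.4836, -0.3202, 0.0216]
eef_rot: [-0.0, 0.998, -0.067, -0.001]
ft_force: [0.0, 0.5, 0.3]
width: -0.0001
grip_force: 0.0
```

Emit:
jog_arm([
  [[0, -0.0063, 0], [0, 0, 0]],
  [[0, -0.0125, 0], [0, 0, 0]],
  [[0, -0.0188, 0], [0, 0, 0]],
  [[0, -0.025, 0], [0, 0, 0]],
  [[0, -0.0313, 0], [0, 0, 0]],
  [[0, -0.0375, 0], [0, 0, 0]],
  [[0, -0.0438, 0], [0, 0, 0]],
  [[0, -0.05, 0], [0, 0, 0]],
  [[0, -0.0563, 0], [0, 0, 0]],
  [[0, -0.0625, 0], [0, 0, 0]],
])

```text
time_s: 2.53
position: [0.4916, -0.2702, 0.023]
eef_rot: [0.0, 0.998, -0.067, 0.0]
ft_force: [-0.7, -5.2, 5.6]
width: 0.0
grip_force: 3.4
```

```bash
python3 go.py '[(19,-114,22)]'; python3 - <<'E'
from vis import *
import cv2
im=env.snapshot("top")[155:285,235:425,::-1]
cv2.imwrite("pics/top2.png",cv2.resize(im,None,fx=4,fy=4,interpolation=cv2.INTER_CUBIC))
E
```

```text
t 2.5333 jig tcp mm [  18.9 -150.3   23. ] F jig [ 0.  -5.3  5.6] width 0.0
turn tool [ 0.001 -0.001 -0.001]
(19, -114, 22) shift tool [ 0.     -0.0363  0.001 ]
```

View pics/top2.png

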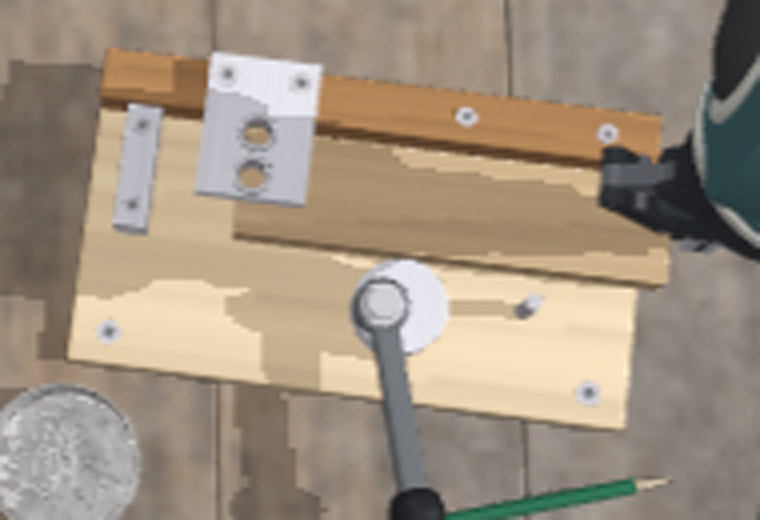

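The board slid about 23 mm (near left corner from (285,236) to (234,236)), still parallel to the fence and lying flat. About 38 mm remains.

Scaled: -0.033 m is -0.0413, -0.03 m is -0.0375.

Emit:
jog_arm([
  [[0, -0.005, 0], [0, 0, 0]],
  [[0, -0.01, 0], [0, 0, 0]],
  [[0, -0.015, 0], [0, 0, 0]],
  [[0, -0.02, 0], [0, 0, 0]],
  [[0, -0.025, 0], [0, 0, 0]],
  [[0, -0.03, 0], [0, 0, 0]],
  [[0, -0.0338, 0], [0, 0, 0]],
  [[0, -0.0375, 0], [0, 0, 0]],
  [[0, -0.0413, 0], [0, 0, 0]],
  [[0, -0.0413, 0], [0, 0, 0]],
])

```text
time_s: 3.42
position: [0.4961, -0.237, 0.023]
eef_rot: [0.0, 0.998, -0.066, 0.0]
ft_force: [-0.3, -4.2, 4.9]
width: -0.0001
grip_force: 2.3
```

Emit:
jog_arm([
  [[0, -0.0013, 0], [0, 0, 0]],
  [[0, -0.0025, 0], [0, 0, 0]],
  [[0, -0.0038, 0], [0, 0, 0]],
])

```text
time_s: 3.67
position: [0.4963, -0.2347, 0.023]
eef_rot: [0.0, 0.998, -0.067, 0.0]
ft_force: [-0.1, -4.4, 5.6]
width: 0.0
grip_force: 3.4
```

```bash
python3 go.py '[(19,-112,22)]'
```

```text
t 3.6667 jig tcp mm [  18.9 -114.5   23. ] F jig [ 0.5 -4.4  5.6] width 0.0
turn tool [ 0.    -0.    -0.001]
(19, -112, 22) shift tool [ 0.0001 -0.0025  0.001 ]
```

Emit:
jog_arm([
  [[0, -0.0013, 0], [0, 0, 0]],
  [[0, -0.0025, 0], [0, 0, 0]],
  [[0, -0.0025, 0], [0, 0, 0]],
])

```text
time_s: 3.92
position: [0.4966, -0.2325, 0.023]
eef_rot: [0.0, 0.998, -0.067, 0.0]
ft_force: [0.5, -3.5, 5.7]
width: -0.0002
grip_force: 3.0
```

```bash
python3 go.py '[(19,-112,22)]'
```

```text
t 3.9167 jig tcp mm [  18.9 -112.3   23. ] F jig [ 0.9 -3.4  5.7] width -0.0002
turn tool [ 0. -0. -0.]
(19, -112, 22) shift tool [ 0.0001 -0.0003  0.001 ]
```

Scaled: -0.002 m is -0.0025, -0.001 m is -0.0013.

Emit:
jog_arm([
  [[0, -0.0013, 0], [0, 0, 0]],
  [[0, -0.0025, 0], [0, 0, 0]],
], only="posi|ft_")

```text
position: [0.4968, -0.2312, 0.023]
ft_force: [-1.9, -11.3, 5.4]
```

Emit:
jog_arm([
  [[0, -0.0013, 0], [0, 0, 0]],
  [[0, -0.0025, 0], [0, 0, 0]],
], only="posi|ft_")

```text
position: [0.4967, -0.2308, 0.0231]
ft_force: [-3.0, -20.9, 2.8]
```

```bash
python3 - <<'E'
from vis import *
import cv2
a=env.snapshot("top")[155:285,235:425,::-1]; 
a=cv2.resize(a,None,fx=4,fy=4,interpolation=cv2.INTER_CUBIC)
cv2.imwrite("pics/top3.png",a)
E
```

```text
(no output)
```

View pics/top3.png

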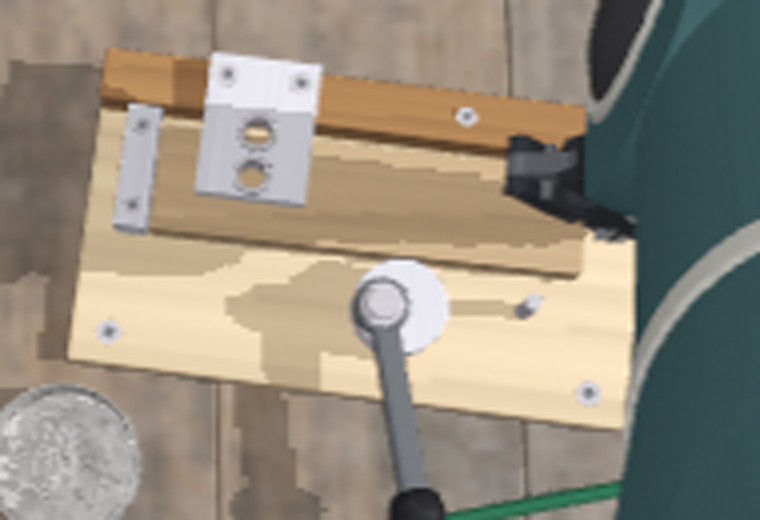

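The board's left end now meets the end stop at about (150,230), and the force rose to 21 N, so it is seated. The lever hasn't moved. Next I'll back off and go round to the lever.

Scaled: -0.09 m is -0.1125, -0.055 m is -0.0688.

Emit:
jog_arm([
  [[0, 0.0125, 0], [0, 0, 0]],
  [[0, 0.0375, 0], [0, 0, 0]],
  [[0, 0.05, -0.025], [0, 0, 0]],
  [[0, 0.05, -0.0688], [0, 0, 0]],
  [[0, 0.05, -0.1125], [0, 0, 0]],
  [[0, 0.05, -0.1125], [0, 0, 0]],
], only="posi|ft_")

```text
position: [0.4939, -0.2691, 0.1183]
ft_force: [1.2, -0.3, 1.0]
```

```bash
python3 go.py '[(-105,2,110),(-105,2,36)]'; python3 -c "
from rig import env;print(env.sense()['q'].round(2))"
```

```text
t 4.8 jig tcp mm [  21.1 -148.9  118.3] F jig [ 1.3 -0.2  1. ] width 0.0
turn tool [ 0.002 -0.006 -0.   ]
(-105, 2, 110) shift tool [-0.1262 -0.1509  0.0073]
(-105, 2, 36) shift tool [-0.1266 -0.151   0.0813]
[ 0.45  0.44 -0.01  1.87  0.    0.82 -1.26]
```

Scaled: -0.151 m is -0.1888, -0.132 m is -0.165, -0.28 rad is -0.2674.

Emit:
jog_arm([
  [[-0.0225, -0.0275, 0], [0, 0, -0.0573]],
  [[-0.045, -0.055, 0], [0, 0, -0.1146]],
  [[-0.0675, -0.0825, 0], [0, 0, -0.1719]],
  [[-0.09, -0.11, 0], [0, 0, -0.2292]],
  [[-0.1125, -0.1375, 0], [0, 0, -0.2674]],
  [[-0.135, -0.165, 0], [0, 0, -0.2674]],
  [[-0.1575, -0.1888, 0.0088], [0, 0, -0.2674]],
  [[-0.1575, -0.1888, 0.0088], [0, 0, -0.2674]],
  [[-0.1575, -0.1888, 0.0088], [0, 0, -0.2674]],
], only="posi|ft_")

```text
position: [0.3861, -0.1007, 0.1057]
ft_force: [0.1, 0.4, -0.1]
```

```bash
python3 go.py '[(-105,2,36)]'
```

```text
t 5.55 jig tcp mm [-108.1    3.7  105.7] F jig [ 0.1  0.4 -0.1] width -0.0003
turn tool [-0.     0.001  0.282]
(-105, 2, 36) shift tool [0.0026 0.0026 0.0696]
```

Scaled: 0.0696 m is 0.087, 0.05 m is 0.0625.

Emit:
jog_arm([
  [[0.0013, 0.0013, 0.0375], [0, 0, 0]],
  [[0.0025, 0.0025, 0.0625], [0, 0, 0]],
  [[0.0033, 0.0033, 0.0863], [0, 0, 0]],
  [[0.0033, 0.0033, 0.087], [0, 0, 0]],
  [[0.0033, 0.0033, 0.087], [0, 0, 0]],
], only="posi|ft_")

```text
position: [0.3895, -0.1042, 0.0358]
ft_force: [0.3, 0.1, -0.1]
```

```bash
cat > arc.py <<'E'
import sys
from go import *
# rows needed for TCP behind the arm at lever angles given (r=62, h=18.5)
def rows(angs,r=62,h=18.5):
    report()
    s=env.sense(); R=Ro.from_quat(s["eef_rot"],scalar_first=True)
    for a in angs:
        o=np.array([-np.cos(a),-np.sin(a)]); d=np.array([np.sin(a),-np.cos(a)])
        p=np.array([-36.6,-10])+r*o-h*d
        c,sn=np.cos(J[3]),np.sin(J[3]); A=np.array([[c,-sn,0],[sn,c,0],[0,0,1]])
        w=A@(np.r_[p,36]/1e3)+np.r_[J[:2],0]
        W=Ro.from_euler("z",J[3]+a)*Ro.from_matrix(np.diag([1,-1,-1]))
        print(a.round(2),R.inv().apply(w-s["position"]).round(4),(R.inv()*W).as_rotvec().round(3))
rows(np.arange(*map(float,sys.argv[1:4])))
E
python3 arc.py 0.3 1.05 0.1
```

```text
t 5.9667 jig tcp mm [-104.3    0.7   35.8] F jig [ 0.3  0.1 -0.1] width -0.0002
turn tool [-0.001  0.002  0.279]
0.3 [-0.0002  0.0118 -0.0002] [-0.001  0.002 -0.021]
0.4 [-0.0017  0.0181 -0.0002] [-0.001  0.002 -0.121]
0.5 [-0.0024  0.0245 -0.0002] [-0.001  0.002 -0.221]
0.6 [-0.0026  0.031  -0.0002] [-0.001  0.002 -0.321]
0.7 [-0.002   0.0374 -0.0002] [-0.001  0.002 -0.421]
0.8 [-0.0009  0.0438 -0.0002] [-0.001  0.002 -0.521]
0.9 [ 0.0009  0.05   -0.0003] [-0.002  0.002 -0.621]
1.0 [ 0.0033  0.056  -0.0003] [-0.002  0.002 -0.721]
```

Scaled: 0.0438 m is 0.0548, 0.0374 m is 0.0468, -0.521 rad is -0.4975.

Emit:
jog_arm([
  [[0, 0.0075, 0], [0, 0, -0.0095]],
  [[0, 0.015, 0], [0, 0, -0.0201]],
  [[-0.0021, 0.0225, 0], [0, 0, -0.1155]],
  [[-0.003, 0.0306, 0], [0, 0, -0.211]],
  [[-0.0033, 0.0388, 0], [0, 0, -0.3065]],
  [[-0.0025, 0.0468, 0], [0, 0, -0.402]],
  [[-0.0011, 0.0548, 0], [0, 0, -0.4975]],
], only="posi|ft_")

```text
position: [0.3957, -0.1481, 0.0371]
ft_force: [-0.9, 8.8, 1.3]
```

```bash
python3 arc.py 0.8 1.75 0.1
python3 - <<'E'
from vis import *
import cv2
im=env.snapshot("top")[155:285,235:425,::-1]
cv2.imwrite("pics/top4.png",cv2.resize(im,None,fx=4,fy=4,interpolation=cv2.INTER_CUBIC))
E
```

```text
t 6.55 jig tcp mm [-92.3 -42.   37.1] F jig [-2.1  8.6  1.3] width 0.0001
turn tool [ 0.001 -0.001  0.806]
0.8 [-0.0002 -0.0008  0.0011] [ 0.001 -0.001  0.006]
0.9 [-0.0018  0.0055  0.0011] [ 0.001 -0.001 -0.094]
1.0 [-0.0027  0.0119  0.0011] [ 0.001 -0.001 -0.194]
1.1 [-0.003   0.0183  0.0012] [ 0.001 -0.001 -0.294]
1.2 [-0.0027  0.0248  0.0012] [ 0.001 -0.001 -0.394]
1.3 [-0.0017  0.0312  0.0012] [ 0.001 -0.    -0.494]
1.4 [-0.0001  0.0374  0.0012] [ 0.001 -0.    -0.594]
1.5 [0.0022 0.0435 0.0012] [ 0.001 -0.    -0.694]
1.6 [0.005  0.0493 0.0012] [ 0.001 -0.    -0.794]
1.7 [0.0084 0.0548 0.0012] [ 0.001 -0.    -0.894]
```

View pics/top4.png

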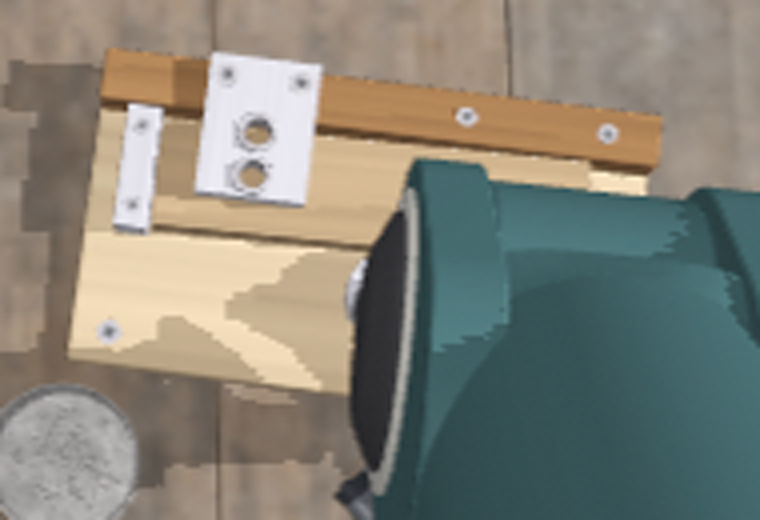

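The arm hides the lever at this point, but the board's end is still at the stop (152,230) and the force of about 9 N matches pushing the lever. I'll keep going round the arc.

Scaled: 0.0435 m is 0.0544, 0.0374 m is 0.0468, -0.694 rad is -0.6627.

Emit:
jog_arm([
  [[-0.0023, 0.0069, 0.0013], [0, 0, -0.0898]],
  [[-0.0034, 0.0149, 0.0013], [0, 0, -0.1853]],
  [[-0.0038, 0.0229, 0.0013], [0, 0, -0.2807]],
  [[-0.0034, 0.031, 0.0013], [0, 0, -0.3762]],
  [[-0.0021, 0.039, 0.0013], [0, 0, -0.4717]],
  [[-0.0001, 0.0468, 0.0013], [0, 0, -0.5672]],
  [[0.0028, 0.0544, 0.0013], [0, 0, -0.6627]],
  [[0.0028, 0.0544, 0.0013], [0, 0, -0.6627]],
], only="posi|ft_")

```text
position: [0.4224, -0.1806, 0.0355]
ft_force: [-4.5, 1.7, -3.3]
```

```bash
python3 arc.py 1.5 1.75 0.1
```

```text
t 7.2667 jig tcp mm [-61.6 -70.7  35.5] F jig [-4.7  1.1 -3.3] width -0.0001
turn tool [-0.003  0.003  1.5  ]
1.5 [ 0.0003  0.0021 -0.0005] [-0.004  0.    -0.   ]
1.6 [-0.0012  0.0084 -0.0005] [-0.004  0.    -0.1  ]
1.7 [-0.0021  0.0148 -0.0006] [-0.004  0.    -0.2  ]
```

Scaled: 0.0085 m is 0.0106, 0.006 m is 0.0075, -0.1 rad is -0.0955.

Emit:
jog_arm([
  [[0, 0.0038, 0], [0, 0, -0.0382]],
  [[-0.001, 0.0075, 0], [0, 0, -0.0764]],
  [[-0.0015, 0.0106, 0], [0, 0, -0.0955]],
  [[-0.0015, 0.0106, 0], [0, 0, -0.0955]],
], only="posi|ft_")

```text
position: [0.427, -0.1831, 0.0348]
ft_force: [-30.6, 8.3, 20.5]
```

```bash
python3 arc.py 1.6 1.65 0.1
```

```text
t 7.6 jig tcp mm [-56.7 -72.6  34.8] F jig [-31.4   4.2  20.5] width -0.0001
turn tool [-0.008  0.008  1.594]
1.6 [ 0.      0.0034 -0.0013] [-0.01   0.    -0.006]
```

Emit:
jog_arm([
  [[0, 0.0013, 0], [0, 0, 0]],
  [[0, 0.0025, 0], [0, 0, 0]],
  [[0, 0.0025, 0], [0, 0, 0]],
], only="posi|ft_")

```text
position: [0.4272, -0.1832, 0.0346]
ft_force: [-41.6, 9.5, 28.1]
```

```bash
python3 arc.py 1.6 1.65 0.1
```

```text
t 7.85 jig tcp mm [-56.4 -72.6  34.6] F jig [-42.5   3.9  28.1] width -0.0001
turn tool [-0.01   0.011  1.592]
1.6 [ 0.      0.0031 -0.0014] [-0.013  0.001 -0.008]
```

Force climbs with no further motion, so the lever is at its pin. Retreating and looking.

Scaled: -0.14 m is -0.175, -0.13 m is -0.1625.

Emit:
jog_arm([
  [[0, -0.0125, 0], [0, 0, 0]],
  [[0, -0.0313, 0], [0, 0, 0]],
  [[0, -0.0375, -0.0375], [0, 0, 0]],
  [[0, -0.0375, -0.0875], [0, 0, 0]],
  [[0, -0.0625, -0.1375], [0, 0, 0]],
  [[0, -0.1063, -0.1625], [0, 0, 0]],
  [[0, -0.15, -0.175], [0, 0, 0]],
  [[0, -0.15, -0.175], [0, 0, 0]],
  [[0, -0.15, -0.175], [0, 0, 0]],
], only="posi|ft_")

```text
position: [0.314, -0.1715, 0.1769]
ft_force: [0.4, -0.7, 0.0]
```

```bash
python3 - <<'E'
from vis import *
import cv2
im=[cv2.resize(env.snapshot(n)[y:y+130,x:x+190,::-1],None,fx=4,fy=4,interpolation=cv2.INTER_CUBIC) for n,(x,y) in OFF.items()]
cv2.imwrite("pics/top5.png",im[0]); cv2.imwrite("pics/scene5.png",im[1])
E
```

```text
(no output)
```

View pics/top5.png

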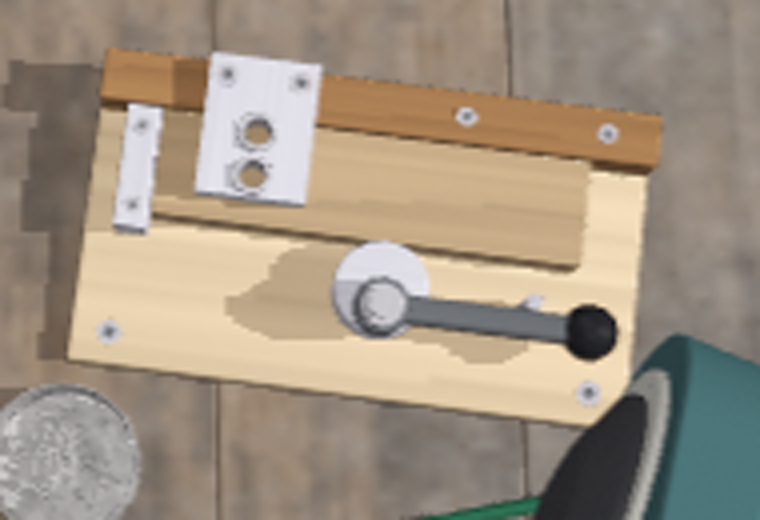

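View pics/scene5.png

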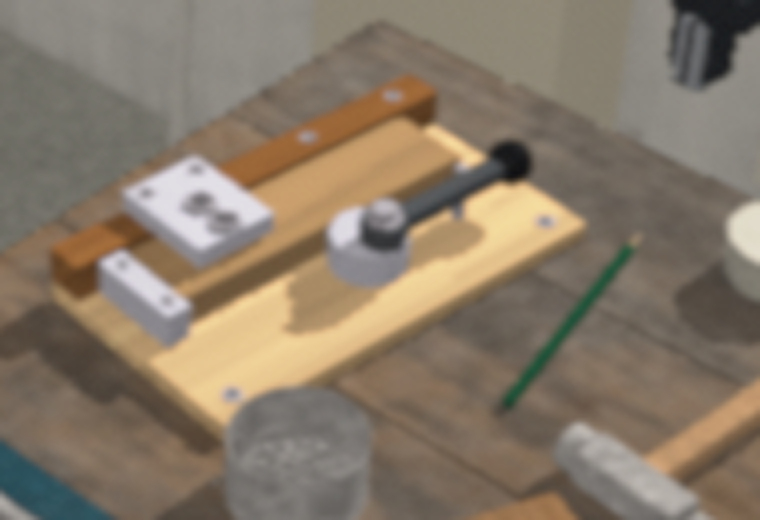

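The lever rests on its pin (top: ball (590,332), pin (532,301)), and the cam's lobe is on the board. The board lies against the fence and the stop (150,215). The tin and pencil haven't moved, so I'm handing in the job.

```bash
python3 -c "
from rig import env;print(env.close_job())"
```

```text
the job is handed in; nothing more can be done
None
```

The board is seated against the end stop and fence, the cam lever is at its stop pin, the tin and pencil look unmoved (the glue bottle was well clear of every move but not re-checked), and the job is handed in, though the hand-in returned no verdict.

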